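Index the fish tin under the lid marker and stamp it

TASK

On the marking station, turn the round index table by its upright posts one position, to the next click, in whichever direction brings the low flat tin under the marking head; leave the tin and the taller jar sitting in their nests. Then work the black key on the grey box: press it half-way to its first click and hold it there for a second to arm the head, then press it fully home to stamp the lid, and let it go. Do not press the key fully while the tin is not under the head, and do not disturb the other things on the bench.

Things in the scene. Friction and masses are not known exactly. Their poses are not given: they have to be found in the camera images.
- station: White fixed marking station, 400 x 300 x 236 mm. Origin on the bench, on the axis of the round table. Its x axis points from there to the column of the marking head (away from the robot, yaw up to 0.45 rad either way); z up. The head hangs over the table 95 mm out along x: its guide ring (52 mm across) is 52 mm, its arm 118 mm above the table's top face.
- index_table (a joint): Angle (rad) of the round aluminium table, 0 at the start, positive anticlockwise from above. Disc 300 mm across, top 62 mm above the bench; 6 nests 95 mm from the axis, ringed by 10 mm pins; 6 posts midway between them. Detent every 60 degrees (1.047), also at 0: a post takes up to about 8 N at first; past 30 degrees it snaps on by itself and settles. Pushed too far it goes on another position.
- post_left (a point): Top centre of one steel post (12 mm diameter, standing 45 mm above the table's upper face, 130 mm from the axis) of the two on the robot's side; at the start it lies 150 degrees anticlockwise from the station's x axis (station +y side). It travels with the table.
- post_right (a point): Top centre of the other post on the robot's side, the same size; at the start at 210 degrees (station -y side). It travels with the table.
- mark_point (a point): Point on the table's upper-face level straight below the marking head, 95 mm from the table axis along the station's x: where the centre of the tin's underside must come.
- tin: Low flat steel tin, 72 mm diameter, 34 mm high, origin at the centre of its underside. Loose in a nest one position (60 degrees) to one side or the other of the marking head, chosen at random; it has about 1.5 mm of play.
- jar: Taller glass jar with a steel cap, 68 mm diameter, 75 mm high, origin at the centre of its underside. Loose in the nest one position to the other side of the head. It is too tall to pass under the head.
- key_top (a point): Centre of the upper face of the black round key (38 mm diameter), 82 mm above the bench when free, on a fixed grey box 110 x 90 x 50 mm that stands left or right of the station. The key moves straight down, 12 mm in all.
- key_first (a joint): First-stage travel of the key (m): 0 free, 0.006 at the first click. Spring 1.5 N rising to about 3.5 N at 6 mm. It arms the head.
- key_second (a joint): Second-stage travel (m), beyond the first: 0 until the push exceeds about 9 N, then to 0.006 fully home at about 14 N. It lowers the stamp. Both stages spring back when let go.
- tape_gun: Bystander, fixed: dark tape dispenser, 110 x 50 x 70 mm, on the opposite side of the station from the key box. Origin: centre of its underside.
- tape_roll: Bystander: loose brown tape roll lying flat, 84 mm outside diameter, 36 mm high. Origin: centre of underside.
- scraper: Bystander: spatula with white handle, 260 mm long, lying on the bench.
- sanitiser: Bystander: white bottle 64 mm diameter, 170 mm high. Origin: centre of underside.
- spare_jar: Bystander: white plastic jar 72 mm diameter, 74 mm high, on the bench. Origin: centre of underside.
Not all that is in view belongs to the job. Leave any purple look-alike of the part that bears key_top alone.

How it is judged (in metres and radians):
On the way, in this order (a step that is already met when the one before it is completed fails the run):
1. the table is turned until the tin stands under the marking head, at rest (horizontal distance between tin and mark_point below 0.008 m and height (world z) of tin between 0.058 and 0.068 m and angle between tin's own z axis and vertical below 0.1 rad and velocity of joint index_table between -0.05 and 0.05 rad/s), for 0.2 s.
2. the key is held half-way: first stage in (over 4.5 of 6 mm), second stage not (under 1.5 mm) (horizontal distance between tin and mark_point below 0.008 m and height (world z) of tin between 0.058 and 0.068 m and angle between tin's own z axis and vertical below 0.1 rad and value of joint key_first above 0.0045 m and value of joint key_second below 0.0015 m), for 0.4 s.
3. the key is pressed fully home (second stage over 4.5 of 6 mm) (horizontal distance between tin and mark_point below 0.008 m and height (world z) of tin between 0.058 and 0.068 m and angle between tin's own z axis and vertical below 0.1 rad and value of joint each of key_first, key_second above 0.0045 m), for 0.05 s.
At the end, for the whole second after the job is handed in: The tin stands upright in its nest, its centre within 8 mm of the point under the marking head, the table at rest; the key is up again (both stages within 1.5 mm of free); the jar is upright on the table (tilt under 0.1 rad) (all of step 1 and value of joint each of key_first, key_second below 0.0015 m and angle between jar's own z axis and vertical below 0.1 rad and height (world z) of jar between 0.058 and 0.068 m and linear speed of tin below 0.02 m/s); the robot touches nothing.
It fails at once if the key's second stage is pressed (over 3 mm) while the tin is more than 15 mm from under the head (value of joint key_second above 0.003 m and horizontal distance between tin and mark_point above 0.015 m).
It fails at once if the tin or the jar is lifted out of its nest (more than 15 mm) or tipped (over 0.35 rad) (height (world z) of any of tin, jar above 0.077 m or angle between any of tin, jar's own z axis and vertical above 0.35 rad).
It fails at once if a bystander is moved more than 30 mm (distance of any of tape_roll, scraper, sanitiser, spare_jar from where it was at the start of the episode above 0.03 m).
It also fails if it takes over 51 s, if anything falls off the work surface, if the arm or the gripper's body presses on something with over 40 N, if the wrist force passes 120 N, or if a joint passes its speed limit or range.

ROBOT

A 6-joint arm with a two-finger parallel gripper is mounted at the origin on the work surface. World frame = base frame: x ahead of the robot, y to its left, z up, the work surface at z = 0. Lengths are in mm, angles in rad, forces in N, time in s.
With the tool pointing down it reaches from about 350 to 800 mm from the base axis. Payload 7.3 kg.
Tool frame: the origin (TCP) lies on the front face of the gripper's body, between the roots of the fingers; the fingertips stand 73 mm ahead of it and the grasp point (between the pads) lies 54 mm ahead of it; x points along the fingers, y is the direction in which the jaws open and shut, and the axes are right-handed (so a half turn about x gives the same grasp; the last joint's range is limited). The gripper opens to 85 mm and grips with 20 to 120 N. Pads are 22 mm wide; open, the fingers measure 114 mm over their backs; the gripper's body (76 mm by 85 mm) begins 54 mm behind the grasp point. The pads swing forward as they close: fully open they stand 13 mm farther back than shut.
Start: joints at [1.091, 0.342, 1.524, -0, 1.275, -0.146], TCP at [171.991, 496.041, 303.922] pointing down, gripper open.
Joint ranges: [-2.53, 2.53], [-0.77, 2.02], [0.04, 2.7], [-1, 4.14], [0.28, 2.66], [-3.11, 3.11]. Speed limits (rad/s): [2.57, 2.57, 3.14, 3.14, 3.14, 3.14].

INTERFACE

Orientations are given as a 3x3 rotation matrix whose columns are the frame's x, y, z axes.
In Python, from workcell import r gives the robot as it stands. Calls block until the motion is done:
- r.reach(position, orientation): joint-space move of the TCP to a pose.
- r.move_straight(position, rot=None, v=150, stop_force=None): straight line of the TCP; rot=None keeps the orientation; v is the mean speed in mm/s. With stop_force (N) it stops when the force on the tool has changed by that much, and returns True; else False.
- r.move_joints(angles): joint-space move.
- r.gripper_to(opening): finger opening in mm; the grip force is fixed at half the most; returns when the fingers have stopped.
- r.hold(seconds).
- r.inverse_kinematics(position, orientation): joint angles nearest the present ones, or None.
- r.camera(name): name is "scene" or "top" or "wrist"; returns (picture, depth): 400x640x3 uint8, red, green, blue; 400x640 float32, mm along the optical axis (not along the pixel's ray), 0 where there is no reading.
- r.calibration(name): a dict with "fovy" (degrees; the focal length in pixels is half the picture's height over the tangent of half this angle, whatever the lens; pixels are square), "cx", "cy" (the principal point, pixels), "cam_to_world" (4x4, takes a point from camera to world coordinates). Camera axes: x right, y down, z forward; pixel columns grow to the right and rows downward; lengths in mm; the calibration is good to about 2 mm. A picture is of the moment at which its call begins: read the wrist's pose just before it. calibration takes no time and is no camera call; for the wrist camera it gives the pose at the moment of the call.
A pose or a line that the arm cannot do raises r.Unreachable and nothing moves.
- r.sign_off(): hands the job in, once; it reports no verdict.
Readings, each from a call of its own:
- r.current_time_s(): time.
- r.current_joint_pos(): joint angles.
- r.current_qd(): joint speeds.
- r.current_effort(): joint torques, N m.
- r.current_position(): TCP position.
- r.current_tool_rot(): TCP orientation.
- r.current_wrist_force(): force on the tool from outside, world axes, zero at the start.
- r.current_torque(): the same for the moment, N m.
- r.current_width(): finger opening in mm.
Only numpy, scipy, OpenCV 4.12 (cv2) and the standard library are available. Lean on these libraries where they do the work, as an engineer would, in place of code of your own. Each camera call takes 0.05 s, during which the arm holds its last target.

## Working session

There is one attempt and no reset: what is moved stays moved. The work goes in short steps, each a Python script; the robot and the scene stay as the last script left them, time stands still between calls to the robot, and variables do not carry over. Pictures are saved under pics/ and viewed, and the job is handed in when it is done.

```bash
mkdir -p pics; ls; cat > h.py <<'E'
import numpy as np, cv2
from workcell import r
def save(name,fn,crop=None,scale=1):
    im,d=r.camera(name); im=np.array(im); 
    np.savez('pics/'+fn+'.npz',im=im,d=d,**{k:np.array(v) for k,v in r.calibration(name).items()})
    cv2.imwrite('pics/'+fn+'.png',im[:,:,::-1]); return im,d
def world(fn):
    z=np.load('pics/'+fn+'.npz'); d=z['d'].astype(float); f=200/np.tan(np.radians(float(z['fovy']))/2)
    v,u=np.mgrid[0:400,0:640]
    P=np.stack([(u-z['cx'])/f*d,(v-z['cy'])/f*d,d,np.ones_like(d)],-1)@z['cam_to_world'].T
    P=P[...,:3]; P[d==0]=np.nan
    return z['im'],P
E
python3 - <<'E'
from h import *
print(r.current_time_s())
for n in('scene','top','wrist'):
    save(n,n+'0'); print(n,r.calibration(n))
E
```

```text
pics
0.0
scene {'fovy': 48.719111574278415, 'cx': 315.67803361612454, 'cy': 195.9925045989273, 'cam_to_world': array([[-8.73136098e-01,  3.94112101e-01, -2.86895462e-01,
         9.43111005e+02],
       [ 4.87465849e-01,  7.09785853e-01, -5.08508690e-01,
         6.36477735e+02],
       [ 3.22491204e-03, -5.83849034e-01, -8.11855840e-01,
         1.19447260e+03],
       [ 0.00000000e+00,  0.00000000e+00,  0.00000000e+00,
         1.00000000e+00]])}
top {'fovy': 57.84537654214364, 'cx': 320.59985001789084, 'cy': 201.77878856070328, 'cam_to_world': array([[ 1.58009323e-02, -9.93021718e-01,  1.16868294e-01,
         4.30737305e+02],
       [-9.99847236e-01, -1.65656773e-02, -5.57515436e-03,
        -7.02572357e+01],
       [ 7.47225181e-03, -1.16762348e-01, -9.93131773e-01,
         1.17441982e+03],
       [ 0.00000000e+00,  0.00000000e+00,  0.00000000e+00,
         1.00000000e+00]])}
wrist {'fovy': 61.38297081632364, 'cx': 315.4193225248694, 'cy': 202.46439501159944, 'cam_to_world': array([[ 3.27658105e-01,  9.01365632e-01,  2.83161019e-01,
         9.98899236e+01],
       [ 9.44795519e-01, -3.12195451e-01, -9.94757683e-02,
         5.20491528e+02],
       [-1.26245688e-03,  3.00123304e-01, -9.53899580e-01,
         3.74669391e+02],
       [ 0.00000000e+00,  0.00000000e+00,  0.00000000e+00,
         1.00000000e+00]])}
```

View pics/scene0.png

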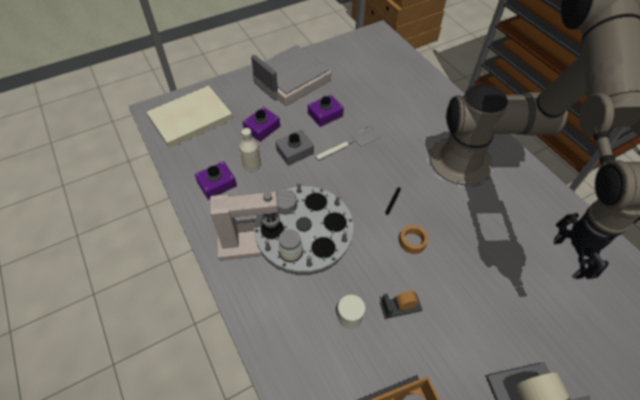

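View pics/top0.png

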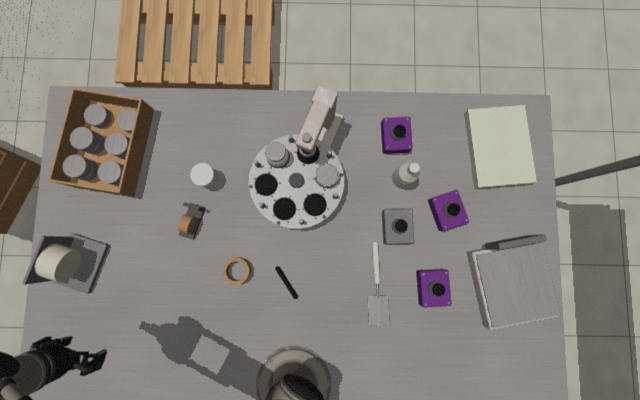

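View pics/wrist0.png

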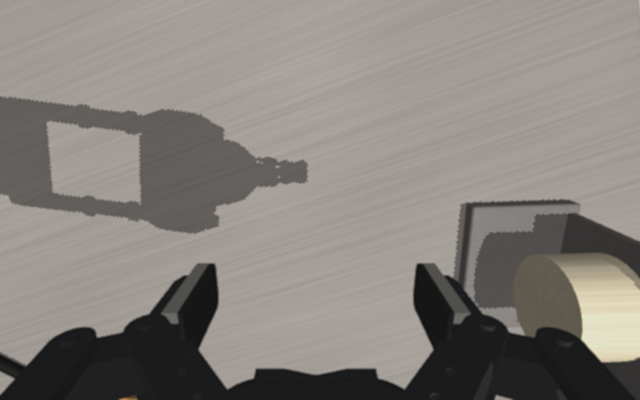

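The top picture shows the index table at about (297,181), with the head near (315,135). Round lids sit at (277,153) and (327,175). The grey box with its black key is at (400,226). Key candidates are the grey one at (400,226) and the purple look-alikes at (398,133), (452,209) and (437,289), so I choose grey. Tin and jar candidates are the two lids, plus the spare jar at (202,175), which is off the table. I'll separate them by height.

```bash
python3 - <<'E'
from h import *
im,P=world('top0')
for n,(u,v) in dict(A=(277,153),B=(327,175),disc=(297,205),key=(400,226),box=(390,238),hub=(297,181)).items():
    q=P[v-2:v+3,u-2:u+3].reshape(-1,3); print(n,np.nanmedian(q,0).round(1))
c=cv2.resize(im[80:270,200:470],None,fx=2.9,fy=2.9,interpolation=cv2.INTER_CUBIC)
cv2.imwrite('pics/topcrop.png',c[:,:,::-1])
# heights
# disc points
z=P[...,2]; 
sub=np.zeros(z.shape,bool); sub[130:232,245:350]=1
m=sub&(abs(z-62)<5)
print(m.sum(),np.nanmean(P[m],0))
pts=np.argwhere(m)
cn,_=cv2.findContours(m.astype(np.uint8),cv2.RETR_EXTERNAL,cv2.CHAIN_APPROX_NONE)
b=max(cn,key=len)[:,0]; W=P[b[:,1],b[:,0]][:,:2]
# robust fit circle R=150
from scipy.optimize import least_squares
s=least_squares(lambda p:np.hypot(W[:,0]-p[0],W[:,1]-p[1])-150,W.mean(0),loss='soft_l1',f_scale=2); print('disc',s.x,np.median(abs(s.fun)))
E
```

```text
A [694.8  54.1 135.3]
B [640.3 -94.5  92.7]
disc [550.5  -3.7  62.1]
key [ 489.6 -317.5   82. ]
box [ 453.8 -293.4   49.9]
hub [623.4  -2.8  74.8]
5270 [609.33166217   5.66169966  61.48259726]
disc [ 6.23374752e+02 -4.25783055e-01] 5.776785478114149
```

View pics/topcrop.png

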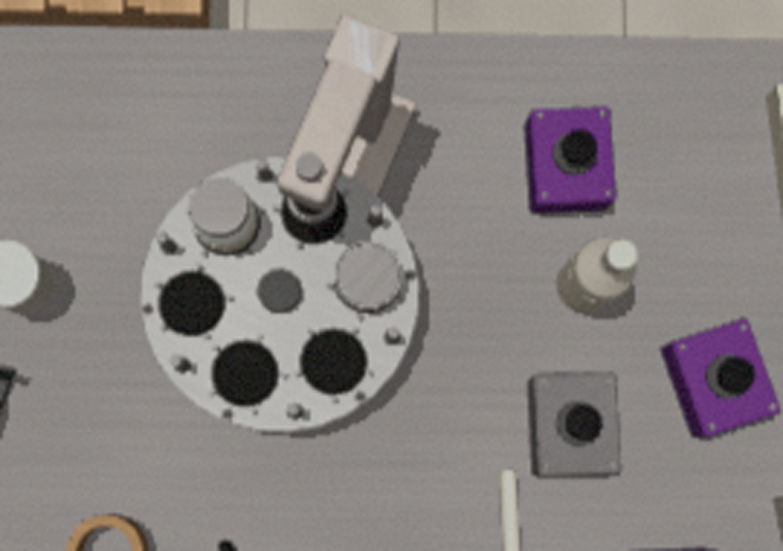

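The crop confirms two things. The grey box's key is at crop (580,423). The lid at crop (370,275) is low (z≈93) and is the tin, on the station's −y side. The lid at crop (222,210) is z≈135, the jar. So the table must turn anticlockwise (+60°). Next I'll fit the axis and yaw.

```bash
python3 - <<'E'
from h import *
from scipy.optimize import least_squares
z=np.load('pics/top0.npz'); im,P=world('top0'); f=200/np.tan(np.radians(float(z['fovy']))/2); T=z['cam_to_world']
def ray(u,v,h):
    d=T[:3,:3]@np.array([(u-z['cx'])/f,(v-z['cy'])/f,1]); o=T[:3,3]; return (o+d*(h-o[2])/d[2])[:2]
g=im.max(2).astype(np.uint8); sub=np.zeros(g.shape,np.uint8); sub[130:232,245:350]=1
m=((g<45)&(sub>0)).astype(np.uint8)
n,l,st,c=cv2.connectedComponentsWithStats(m)
N=[]
for i in range(1,n):
    if st[i,4]>100:
        w=ray(*c[i],62); print('nest',c[i].round(1),st[i,4],w.round(1))
        if st[i,4]>350:N.append(w)
N=np.array(N)
def fun(p):
    a=np.arctan2(N[:,1]-p[1],N[:,0]-p[0]); k=np.round((a-p[2])/(np.pi/3))
    t=p[2]+k*np.pi/3; return np.concatenate([N[:,0]-p[0]-95*np.cos(t),N[:,1]-p[1]-95*np.sin(t)])
s=least_squares(fun,[623,0,-.37]); print('fit',s.x,s.fun.round(1))
p=s.x
def proj(X):
    q=np.linalg.inv(T)@np.append(X,1); return z['cx']+f*q[0]/q[2],z['cy']+f*q[1]/q[2]
ov=cv2.resize(im[110:250,230:420],None,fx=4,fy=4,interpolation=cv2.INTER_CUBIC)
for k in range(6):
    a=p[2]+np.pi/6+k*np.pi/3
    u,v=proj([p[0]+130*np.cos(a),p[1]+130*np.sin(a),107]); 
    cv2.circle(ov,(int((u-230+.5)*4),int((v-110+.5)*4)),5,(255,0,0),1)
for k in range(6):
    a=p[2]+k*np.pi/3
    u,v=proj([p[0]+95*np.cos(a),p[1]+95*np.sin(a),62]); 
    cv2.circle(ov,(int((u-230+.5)*4),int((v-110+.5)*4)),4,(0,255,0),1)
a=p[2]+np.radians(210); print('post_right',p[0]+130*np.cos(a),p[1]+130*np.sin(a))
cv2.imwrite('pics/ov.png',ov[:,:,::-1])
# key
kb=((g<50)).astype(np.uint8); kb[:, :385]=0; kb[:,415:]=0; kb[:212]=0;kb[242:]=0
zz=abs(P[...,2]-82)<4; kb=kb*zz
print('key',[q.round(1) for q in (np.nanmean(P[kb>0],0),np.array(ray(*np.argwhere(kb)[:,::-1].mean(0),82)))],kb.sum())
bx=np.zeros(g.shape,bool);bx[200:250,380:420]=1; bx&=abs(P[...,2]-50)<4
print('box rect',cv2.minAreaRect(P[bx][:,:2].astype(np.float32)))
E
```

```text
nest [309.  156.8] 150 [703.1 -37.8]
nest [265.8 184.3] 346 [613.7  94.7]
nest [314.7 204.3] 356 [553.5 -58.3]
nest [284.1 208.4] 353 [539.2  35.9]
fit [ 6.27667536e+02  1.21644437e+00 -3.72103611e-01] [ 0.  -0.  -0.1  0.1]
post_right 499.1564861851841 -18.402679842359966
key [array([ 491.9, -320. ,   81.5]), array([ 491.8, -319.8])] 101
box rect ((493.16619873046875, -320.68780517578125), (109.44168090820312, 89.5969009399414), 2.3012468814849854)
```

View pics/ov.png

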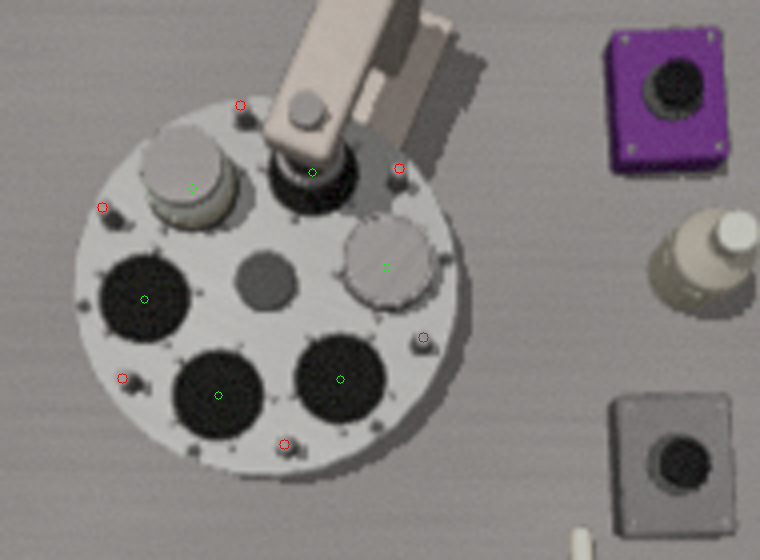

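The overlay fits: nests are centred on the marks, the posts are within a few mm, and post_right is at overlay (287,445). Next I check the arc's joint angles, move above post_right and take a wrist look.

```bash
cat >> h.py <<'E'
C=np.array([627.7,1.2]); YAW=-0.372
def down(phi): # jaw axis y at world angle phi
    x=np.array([0,0,-1.]); y=np.array([np.cos(phi),np.sin(phi),0]); return np.column_stack([x,y,np.cross(x,y)])
def post(deg,R=130): a=YAW+np.radians(deg); return C+R*np.array([np.cos(a),np.sin(a)]),a
E
python3 - <<'E'
from h import *
for s in (1,-1):
    for d in (210,230,250,270,275):
        p,a=post(d); q=r.inverse_kinematics([*p,155],down(a+s*np.pi/2)); print(s,d,p.round(),None if q is None else np.round(q,2))
for ph in (0,np.pi/2,-np.pi/2,np.pi): 
    q=r.inverse_kinematics([492,-320,155],down(ph)); print(ph,None if q is None else np.round(q,2))
E
```

```text
1 210 [499. -18.] [-0.19  0.47  1.79 -0.    0.88  1.23]
1 230 [514. -61.] [-0.27  0.5   1.74 -0.    0.9   0.8 ]
1 250 [542. -96.] [-0.32  0.55  1.65 -0.    0.95  0.41]
1 270 [ 580. -120.] [-0.33  0.61  1.52 -0.    1.01  0.04]
1 275 [ 591. -124.] [-0.33  0.63  1.48 -0.    1.03 -0.05]
-1 210 [499. -18.] [-0.19  0.47  1.79 -0.    0.88 -1.91]
-1 230 [514. -61.] [-0.27  0.5   1.74 -0.    0.9  -2.34]
-1 250 [542. -96.] [-0.32  0.55  1.65 -0.    0.95 -2.74]
-1 270 [ 580. -120.] [-0.33  0.61  1.52 -0.    1.01 -3.1 ]
-1 275 [ 591. -124.] [-0.33  0.63  1.48 -0.    1.03  3.09]
0 [-0.71  0.6   1.54 -0.    1.   -0.71]
1.5707963267948966 [-0.71  0.6   1.54 -0.    1.   -2.28]
-1.5707963267948966 [-0.71  0.6   1.54 -0.    1.    0.86]
3.141592653589793 [-0.71  0.6   1.54 -0.    1.    2.43]
```

```bash
python3 - <<'E'
from h import *
p,a=post(210)
r.reach([*p,290],down(a+np.pi/2))
r.gripper_to(40)
save('wrist','w1'); print(r.current_time_s(),r.current_position(),r.current_width(),r.current_wrist_force())
im,P=world('w1'); z=np.load('pics/w1.npz'); T=z['cam_to_world'];f=200/np.tan(np.radians(float(z['fovy']))/2)
im=im.copy()
for d in (150,210,270):
  for k in (62,107):
    q,_=post(d); c=np.linalg.inv(T)@np.array([*q,k,1]); u,v=z['cx']+f*c[0]/c[2],z['cy']+f*c[1]/c[2]; print(d,k,u,v)
    if 0<u<640 and 0<v<400: cv2.circle(im,(int(u),int(v)),4,(255,0,0),1)
cv2.imwrite('pics/w1o.png',im[:,:,::-1])
m=(abs(P[...,2]-107)<4)&(np.hypot(*(np.moveaxis(P[...,:2],-1,0)-C[:,None,None]))<160)
n,l,st,c=cv2.connectedComponentsWithStats(m.astype(np.uint8))
for i in range(1,n):
    if st[i,4]>30: print(st[i],c[i].round(),np.nanmean(P[l==i],0).round(1))
E
```

```text
2.8917 [499.19062213 -18.3973945  290.00055825] 40.168819494808176 [-0.10277945  1.12492935 -0.48588197]
150 62 183.43792849979062 111.29020087826476
150 107 160.43454853064904 113.864670483328
210 62 314.7069269538702 184.7586088109759
210 107 314.60422286626454 199.01501006257638
270 62 445.86497802357775 111.30201466285385
270 107 468.6226696753515 113.87801898194827
[152 105  18  17 238] [160. 113.] [547.1 102.6 107.5]
[457 106  19  17 240] [466. 114.] [ 580.  -117.8  107.6]
[306 191  15  15 179] [313. 198.] [500.  -17.1 107.7]
```

View pics/w1o.png

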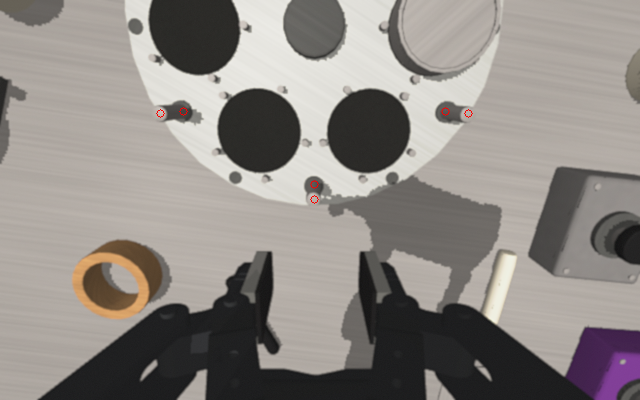

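The red marks fall on the real post tops (post_right at (314,199)), within 1–2 mm of the depth readings. Now I descend, cage the post and drive it round the arc.

```bash
sed -i 's/^C=.*; YAW/C=np.array([628.0,2.0]); YAW/' h.py; python3 - <<'E'
from h import *
p,a=post(210); R=down(a+np.pi/2)
hit=r.move_straight([*p,152],R,v=120,stop_force=8); print('hit',hit,r.current_position(),r.current_wrist_force())
if not hit:
    r.gripper_to(19); print(r.current_width(),r.current_wrist_force())
    for d in range(215,271,5):
        p,a=post(d); r.move_straight([*p,152],down(a+np.pi/2),v=60); F=r.current_wrist_force()
        t=np.array([-np.sin(a),np.cos(a)]); n=np.array([np.cos(a),np.sin(a)]); print(d,'tan %.1f rad %.1f z %.1f'%(F[:2]@t,F[:2]@n,F[2]))
        if np.linalg.norm(F)>30: break
    r.hold(.3); print(r.current_wrist_force(),r.current_time_s())
save('top','top1')
E
```

```text
hit False [499.86464221 -17.69335669 152.62147962] [ 0.43261583 -0.83808722  0.28852696]
19.079789526174054 [ 0.00398922  0.25906801 -0.89071941]
215 tan -1.9 rad 1.5 z 0.6
220 tan -4.5 rad -0.7 z 2.9
225 tan -3.7 rad -1.6 z 3.3
230 tan -5.5 rad -2.4 z 2.7
235 tan -2.4 rad -2.6 z 0.7
240 tan -0.5 rad -0.8 z 0.5
245 tan 5.4 rad 0.9 z -2.9
250 tan 6.5 rad 0.3 z -2.9
255 tan 6.2 rad -0.6 z -3.3
260 tan 5.6 rad -0.2 z -2.8
265 tan 2.3 rad 0.5 z -1.3
270 tan 0.5 rad -0.4 z 0.0
[-1.30803421 -0.88515726 -0.688532  ] 8.925
```

```bash
python3 - <<'E'
from h import *
im,P=world('top1'); cv2.imwrite('pics/top1c.png',cv2.resize(im[80:270,200:470],None,fx=2.9,fy=2.9,interpolation=cv2.INTER_CUBIC)[:,:,::-1])
E
```

```text
(no output)
```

View pics/top1c.png

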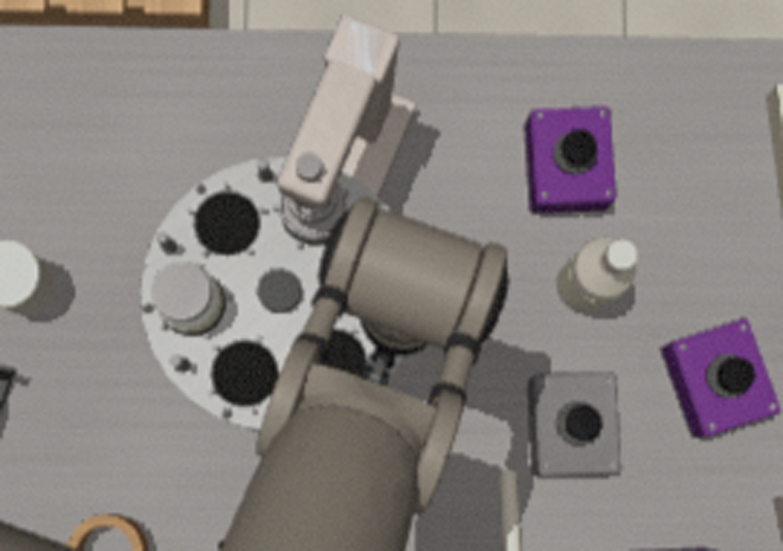

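The crop shows the tin under the head at (312,215) and the jar upright at (190,298). Next I release the post, retreat straight up, verify with the wrist camera, then move over the key.

```bash
python3 - <<'E'
from h import *
r.gripper_to(40)
p,a=post(270); r.move_straight([*p,290],down(a+np.pi/2),v=200)
save('wrist','w2'); im,P=world('w2')
m=(abs(P[...,2]-107)<4)&(np.hypot(*(np.moveaxis(P[...,:2],-1,0)-C[:,None,None]))<160)
n,l,st,c=cv2.connectedComponentsWithStats(m.astype(np.uint8))
for i in range(1,n):
    if st[i,4]>30:
        w=np.nanmean(P[l==i],0); print(c[i].round(),w.round(1),'ang %.2f R %.1f'%(np.degrees(np.arctan2(*(w[:2]-C)[::-1])-YAW)%360,np.hypot(*(w[:2]-C))))
# tin lid: z~96
m=(abs(P[...,2]-96)<4)&(np.hypot(*(np.moveaxis(P[...,:2],-1,0)-C[:,None,None]))<150)
print('tin-top pts',m.sum(),np.nanmean(P[m],0),'mark',C+95*np.array([np.cos(YAW),np.sin(YAW)]))
r.gripper_to(0)
r.reach([490,-310,270],down(-np.pi/2))
save('wrist','w3'); save('top','top2')
im,P=world('w3')
g=im.max(2); m=(abs(P[...,2]-82)<5)&(np.hypot(P[...,0]-492,P[...,1]+320)<30)
n,l,st,c=cv2.connectedComponentsWithStats(m.astype(np.uint8)); i=1+np.argmax(st[1:,4]); 
w=P[l==i]; print('key',c[i],st[i],w.mean(0),cv2.minEnclosingCircle(w[:,:2].astype(np.float32)))
print(r.current_time_s(),r.current_width(),r.current_wrist_force())
E
```

```text
[161. 112.] [500.  -17.  107.2] ang 209.74 R 129.4
[469. 114.] [707.1 -99.4 107.1] ang 329.28 R 128.6
[314. 198.] [ 579.7 -117.9  107.3] ang 269.38 R 129.2
tin-top pts 3259 [695.28803109 -43.75277759  95.17322585] mark [716.5022138  -32.53053941]
key [328.5156438  193.72803851] [ 306  171   46   46 1662] [ 493.9450352  -320.07678225   83.02821807] ((492.6855773925781, -320.2622985839844), 18.9785099029541)
11.625 0.06870768953040206 [ 0.15620016 -0.18806842 -0.27625768]
```

View pics/w3.png

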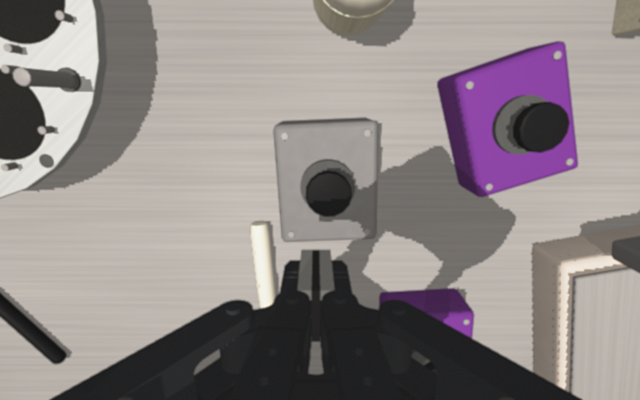

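View pics/w2.png

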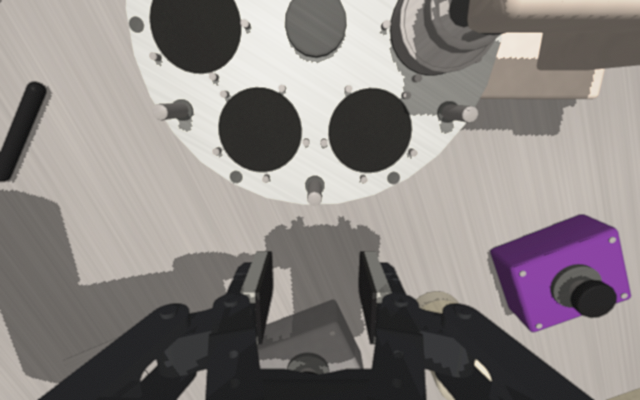

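The wrist views agree. The post angles match the pre-turn readings exactly 60° on, so the table is seated. The key is at (328,194), and depth puts it at (493,−320). Now the half press.

```bash
python3 - <<'E'
from h import *
R=down(-np.pi/2); K=[492.7,-320.1]
r.move_straight([*K,175],R,v=120); r.hold(.3); F0=r.current_wrist_force(); print(r.current_position(),F0)
hit=r.move_straight([*K,159],R,v=40,stop_force=5); print(hit)
for z in np.arange(157,146.9,-1.):
    r.move_straight([*K,z],R,v=15); r.hold(.1)
    F=np.mean([r.current_wrist_force()[2] for _ in range(3)])-F0[2]; print(z,r.current_position()[2].round(2),round(F,2))
    if F>4.8: break
r.hold(1.2); print(r.current_position(),r.current_wrist_force()-F0,r.current_time_s())
E
```

```text
[ 492.83338657 -320.15751603  175.52926983] [0.54975412 0.47340319 0.21559892]
False
157.0 157.11 0.46
156.0 155.99 -0.31
155.0 154.97 -0.21
154.0 154.18 1.32
153.0 153.09 2.08
152.0 152.06 1.75
151.0 151.05 2.85
150.0 150.05 2.31
149.0 149.06 3.9
148.0 148.61 8.01
[ 492.7724694  -320.15788948  148.60333275] [-1.33038589  0.37644614  7.98046064] 18.1583
```

First stage bottomed out (z 148.6, 8 N, below the 9 N threshold) and was held over 1 s. Now fully home, then release.

```bash
python3 - <<'E'
from h import *
R=down(-np.pi/2); K=[492.7,-320.1]; F0=0.2
for z in np.arange(147,137.9,-1.):
    r.move_straight([*K,z],R,v=20); r.hold(.06)
    F=np.mean([r.current_wrist_force()[2] for _ in range(3)])-F0; zz=r.current_position()[2]; print(z,zz.round(2),round(F,2))
    if F>20: break
r.hold(.3); print(r.current_position()[2],r.current_wrist_force()[2])
r.move_straight([*K,175],R,v=60)
r.move_straight([*K,300],R,v=200)
save('wrist','w4'); save('top','top3'); im,P=world('w4')
m=(abs(P[...,2]-80)<10)&(np.hypot(P[...,0]-492,P[...,1]+320)<17); print('key z',np.median(P[m][:,2]))
z2,P2=world('top3'); cv2.imwrite('pics/top3c.png',cv2.resize(z2[80:270,200:470],None,fx=2.9,fy=2.9,interpolation=cv2.INTER_CUBIC)[:,:,::-1])
print(r.current_wrist_force(),r.current_time_s())
E
```

```text
147.0 147.84 8.7
146.0 146.97 10.08
145.0 146.08 11.25
144.0 145.17 11.71
143.0 144.27 12.12
142.0 143.37 12.65
141.0 142.52 13.81
140.0 142.39 20.95
142.4121980723088 20.84577081975874
key z 82.79030719194682
[ 0.23401245  0.35305777 -0.44819269] 22.5333
```

View pics/top3c.png

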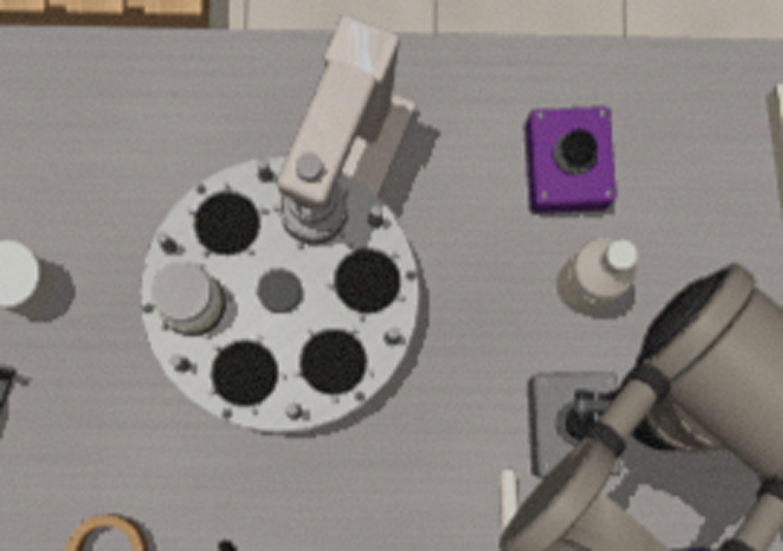

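The crop shows the tin under the head at (315,215), the jar upright at (185,298), the bystanders in place, and the hand clear of the key. The key reads z≈82.8, so it is free.

```bash
python3 -c "
from h import *
r.sign_off(); print(r.current_time_s())"
```

```text
the job is handed in; nothing more can be done
the job is handed in; nothing more can be done
```

The table is turned one position, the key was worked in both stages, and the job is handed in. The sign-off gave no verdict. My last clock reading was 22.5 s of the 51 s allowed.

- **Table:** I held post_right loosely between the fingers and drove it 60° anticlockwise. That brought the low tin, on the station's −y side, under the head. Peak sideways force was about 6.5 N. The posts then read where their neighbours had stood before the turn, within about 1 mm, so the table is seated on the click.
- **Key, half-way:** I pressed the grey box's key about 6 mm and held it for 1.2 s at 8 N, below the 9 N of the second stage.
- **Key, fully home:** I then pressed to about 12 mm. The force rose sharply to about 21 N against the end stop, and I let it go.
- **Last pictures:** The tin is under the head, the jar stands upright in its nest, and the bystanders in view have not visibly moved. The key top is back at about 83 mm, and the gripper is clear with only sensor noise on the wrist.

**Weaker check:** I could not measure the tin's centre directly because the head hides part of its lid. The wrist view's average of its lid points came out about 24 mm off the mark, which I put down to that hiding. Its position rests on the post angles, the nest's 1.5 mm of play and the top view.

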